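# Pack the gauge blocks in a row and close the case

### The job

Put the gauge blocks away: set the two plain steel blocks that are out on the bench down gently in the case, upright in one neat row beside the tall block already there, stepping down in height tall, middle, low, ends in line and faces parallel and practically touching (gaps of a few millimetres at most). Then lower the case's lid gently until it is fully shut, without slamming it, and leave everything else on the bench as it is.

Things in the scene. Friction and masses are not known exactly. Their poses are not given: they have to be found in the camera images.
- case: fixed wooden gauge case, outside 142 (x) x 220 (y) x 62 mm high, walls and floor 6 mm. Origin: centre of underside. Lid hinge on top of the +x wall. A divider 34 mm high, 6 mm thick at y = +13 mm: on its -y side the block compartment (inside x -65 to +65, y -104 to +10, floor z = 6 mm), on its +y side a rubber bed with two fixed plug gauges.
- lid (a joint): angle of the flat wooden lid (142 x 220 x 8 mm, no handle): 0 = fully shut on the case, 1.57 = upright, 1.9 = farthest open, leaning back. Stiff hinge: the lid stays where it is left and must be pushed, about 3 N at its free edge, all the way down.
- lid_hinge (a point): middle of the lid's hinge line, level with the lid's inner face, 62.5 mm above the bench; the hinge line runs along the case's y axis. Turns with the lid: x axis points from the free edge to the hinge, z axis out of the lid's outer face.
- lid_edge (a point): middle of the lid's free edge, on its outer face (142 mm from the hinge line along the lid, 8 mm out from its inner face). Moves with the lid.
- tall_block: solid plain steel block, 48 mm high, 64 mm long (its x axis), 24 mm thick (its y axis), standing upright; already in the case, close to the -y end wall, its length along the case's x axis; its free side, where the row continues, is its +y side. Origin at the centre of its underside.
- middle_block: solid plain steel block, 36 mm high, 64 mm long (its x axis), 24 mm thick (its y axis), standing upright; out on the bench at first. Origin at the centre of its underside.
- low_block: solid plain steel block, 24 mm high, 64 mm long (its x axis), 24 mm thick (its y axis), standing upright; out on the bench at first. Origin at the centre of its underside.
- vee_block: steel V-block, 60 x 44 x 42 mm with a V groove along its top, lying on the bench; a bystander. Origin at the centre of its underside.
- cylinder_square: upright plain steel cylinder, 44 mm diameter, 100 mm high; a bystander. Origin at the centre of its underside.
- bottle: white plastic bottle, 56 mm diameter, 150 mm high, standing; a bystander. Origin at the centre of its underside.
- ring_gauge: dark steel ring, 56 mm outside diameter, 20 mm high, lying flat; a bystander. Origin at the centre of its underside.
- screwdriver: screwdriver with black handle, 180 mm long, lying along its x axis; a bystander.
- mug: white mug, 76 mm diameter, 90 mm high, handle on its +y side; a bystander. Origin at the centre of its underside.
- caliper: digital caliper lying flat, 200 mm long along its x axis, 60 mm across, 12 mm thick; a bystander. Origin under its beam's middle.

How it is judged (in metres and radians):
On the way, in this order (a step that is already met when the one before it is completed fails the run):
1. the middle and low blocks stand in the row beside the tall one, lid still open (z of each of tall_block, middle_block, low_block in the frame of case below 0.01 m and x of tall_block in the frame of case between -0.04 and 0.04 m and angle between each of tall_block, middle_block, low_block's own z axis and vertical below 0.1 rad and linear speed of each of tall_block, middle_block, low_block below 0.02 m/s and x of middle_block in the frame of case between -0.04 and 0.04 m and x of low_block in the frame of case between -0.04 and 0.04 m and y of tall_block in the frame of case between -0.105 and 0.01 m and y of low_block in the frame of case between -0.105 and 0.01 m and y of middle_block in the frame of tall_block between 0.021 and 0.031 m and x of middle_block in the frame of tall_block between -0.008 and 0.008 m and angle between the x axis of each of middle_block, low_block and the x axis of tall_block, either way round below 0.12 rad and y of low_block in the frame of tall_block between 0.044 and 0.062 m and x of low_block in the frame of tall_block between -0.01 and 0.01 m and horizontal distance between low_block and middle_block below 0.033 m and value of joint lid above 0.8 rad), for 0.2 s.
2. the lid is fully shut (value of joint lid below 0.03 rad), for 0.2 s.
At the end, for the whole second after the job is handed in: Lid within 0.03 rad of shut; the three blocks upright, at rest on the floor of the block compartment, in order tall, middle, low (towards +y), gaps under 7 mm, ends in line with the tall block's within 8 mm (middle) and 10 mm (low), parallel within 0.12 rad (z of each of tall_block, middle_block, low_block in the frame of case below 0.01 m and x of tall_block in the frame of case between -0.04 and 0.04 m and angle between each of tall_block, middle_block, low_block's own z axis and vertical below 0.1 rad and linear speed of each of tall_block, middle_block, low_block below 0.02 m/s and x of middle_block in the frame of case between -0.04 and 0.04 m and x of low_block in the frame of case between -0.04 and 0.04 m and y of tall_block in the frame of case between -0.105 and 0.01 m and y of low_block in the frame of case between -0.105 and 0.01 m and y of middle_block in the frame of tall_block between 0.021 and 0.031 m and x of middle_block in the frame of tall_block between -0.008 and 0.008 m and angle between the x axis of each of middle_block, low_block and the x axis of tall_block, either way round below 0.12 rad and y of low_block in the frame of tall_block between 0.044 and 0.062 m and x of low_block in the frame of tall_block between -0.01 and 0.01 m and horizontal distance between low_block and middle_block below 0.033 m and value of joint lid below 0.03 rad); the robot touches nothing.
It fails at once if a bystander is shifted more than 30 mm or knocked over (distance of any of vee_block, cylinder_square, bottle, ring_gauge, screwdriver, mug, caliper from where it was at the start of the episode above 0.03 m or angle between any of bottle, mug, cylinder_square's own z axis and vertical above 0.4 rad).
It fails at once if the lid is slammed: it turns faster than 2 rad/s within its last 0.5 rad (value of joint lid below 0.5 rad and velocity of joint lid below -2 rad/s).
It fails at once if a block is dropped: it moves faster than 0.5 m/s while the fingers do not touch it (a fall of about 13 mm) ((linear speed of middle_block above 0.5 m/s and contact force between middle_block and the fingers below 0.2 N) or (linear speed of low_block above 0.5 m/s and contact force between low_block and the fingers below 0.2 N)).
It also fails if it takes over 72 s, if anything falls off the work surface, if the arm or the gripper's body presses on something with over 40 N, if the wrist force passes 120 N, or if a joint passes its speed limit or range.

### The arm

A 7-joint arm with a two-finger parallel gripper is mounted at the origin on the work surface. World frame = base frame: x ahead of the robot, y to its left, z up, the work surface at z = 0. Lengths are in mm, angles in rad, forces in N, time in s.
With the tool pointing down it reaches from about 350 to 900 mm from the base axis. Payload 8.1 kg.
Tool frame: the origin (TCP) lies midway between the tips of the shut fingers; the grasp point (between the pads) lies 19 mm behind it; z points along the fingers, y is the line along which they close (so a half turn about z gives the same grasp; the last joint's range is limited). The gripper opens to 85 mm and grips with 20 to 120 N. Pads are 22 mm wide; open, the fingers measure 114 mm over their backs; the gripper's body (76 mm by 85 mm) begins 54 mm behind the grasp point. The pads swing forward as they close: fully open they stand 13 mm farther back than shut.
Start: joints at [-1.332, 0.434, 0.025, 1.573, -0.012, 1.134, -0.075], TCP at [209.517, 588.85, 231.323] pointing down, gripper open.
Joint ranges: [-2.62, 2.62], [-0.44, 2.09], [-1.27, 1.32], [0.08, 2.57], [-1.32, 4.46], [0.12, 2], [-2.74, 2.74]. Speed limits (rad/s): [2.22, 2.22, 3.01, 3.01, 3.14, 3.14, 3.14].

### API

Orientations are given as a rotation vector (axis times angle).
In Python, from station import manip gives the robot as it stands.
- The arm moves only by the tool jog_arm, never from a script. Its argument "commands" is a list of rows, each a list of 5 numbers: the closure, from -1 (fully open) to 1 (shut), then the shift along the tool's x, y, z in units of 25 mm (1.0 is 25 mm), then the turn about the tool's z in units of 5 degrees (1.0 is 5 degrees). A call has 1 to 8 rows; each row shifts and turns the commanded pose from where the row before left it, along the tool's axes as they then stand; what a row does not reach is not made up. A row lasts 1/12 s, in which the tool goes at most 41.7 mm and 7.16 degrees, less where a joint would pass 70% of its speed; a pose out of reach is approached as far as the arm can. A call is refused whole if a number of a shift passes 1 or a number of a turn 1, either way. A call with a gripper value outside its range is refused whole. The fingers move at their own pace and stop on an object; the grip force is fixed at half the most. Time passes only in rows, so rows that do not move let the fingers close. It gives the time, the measured TCP pose, the force, the opening and the grip force at its end, in the units of the state.
- manip.get_state(): the state, without advancing time (a new reading comes with each control period).
- manip.read_camera(name): name is "side" or "top" or "wrist"; returns a dict with "pixels" (420x560x3 uint8, red, green, blue), "fx", "fy", "cx", "cy" (pixels), "origin" and "orientation" of the camera in the world; the wrist camera has in their place "mount" (4x4, takes a point from camera to tool coordinates, whose origin is the TCP and whose axes are the flange's). Camera axes: x right, y down, z forward; pixel columns grow to the right and rows downward; lengths in mm; the calibration is good to about 2 mm. A picture is of the moment at which its call begins: read the wrist's pose just before it. There is no depth.
- manip.hand_in(): hands the job in; it is judged then, once.
The state is a dict: "clock": time; "joints": joint angles; "dq": joint speeds; "effort": joint torques, N m; "ee_pos": TCP position; "ee_rot": TCP orientation; "contact_force": force on the tool from outside, world axes, zero at the start; "torque": the same for the moment, N m; "gripper_width": finger opening in mm; "gripper_force": force on a finger pad.
Only numpy, scipy, OpenCV 4.12 (cv2) and the standard library are available. Lean on these libraries where they do the work, as an engineer would, in place of code of your own. Each camera call takes 0.05 s, during which the arm holds its last target. There are 200 camera calls.

## Working session

There is one attempt and no reset: what is moved stays moved. The work goes in short steps, Python scripts to look and compute and a tool call to move; the robot and the scene stay as the last step left them, time stands still between calls to the robot, and variables do not carry over. Pictures are saved under pics/ and viewed, at most 10 in all, crops included, and the job is handed in when it is done.

Besides the shell and the picture viewer there is one more tool, called after "Call:" as a command line: name --pt "numbers of a row" for each row, then --argument value for the rest. jog_arm: Moves the arm, as the interface text tells. Its arguments: {"type":"object","properties":{"commands":{"type":"array"}},"required":["commands"]}

```bash
mkdir -p pics
cat > h.py <<'E'
import numpy as np, cv2, pickle
from scipy.spatial.transform import Rotation as R
from station import manip
def snap(name,fn=None):
    s=manip.get_state(); c=manip.read_camera(name); c['state']=s
    if fn:
        cv2.imwrite(f'pics/{fn}.png',c['pixels'][:,:,::-1]); pickle.dump(c,open(f'pics/{fn}.pkl','wb'))
    return c
def pose(c):
    if 'mount' in c:
        T=np.eye(4); T[:3,:3]=R.from_rotvec(c['state']['ee_rot']).as_matrix(); T[:3,3]=c['state']['ee_pos']
        M=T@np.array(c['mount']); return M[:3,:3],M[:3,3]
    o=np.array(c['orientation']); 
    return (o if o.shape==(3,3) else R.from_rotvec(o).as_matrix()),np.array(c['origin'])
def ray(c,uv,z):
    Rm,t=pose(c); d=Rm@np.array([(uv[0]-c['cx'])/c['fx'],(uv[1]-c['cy'])/c['fy'],1]); return t+d*(z-t[2])/d[2]
def proj(c,p):
    Rm,t=pose(c); q=Rm.T@(np.array(p)-t); return c['fx']*q[0]/q[2]+c['cx'],c['fy']*q[1]/q[2]+c['cy']
E
python3 - <<'E'
from h import *
for n in('top','side'):
    c=snap(n,n+'0'); print(n,c['fx'],c['origin'],c['orientation'],pose(c)[0].round(2).tolist())
s=manip.get_state(); print(s['clock'],s['ee_pos'],s['ee_rot'],s['gripper_width'])
print(R.from_rotvec(s['ee_rot']).as_matrix().round(3))
a=[cv2.imread(f'pics/{n}0.png') for n in('top','side')]
E
```

```text
top 412.5648974636436 [ 388.13364693   12.17861527 1293.97396843] [-2.12853368  2.18137787 -0.1784064 ] [[-0.03, -0.99, 0.14], [-1.0, 0.02, -0.02], [0.02, -0.15, -0.99]]
side 472.55437513831083 [-218.25116541 -751.85982396  891.18190015] [-2.04729069  0.8929937  -0.42578539] [[0.69, -0.44, 0.58], [-0.73, -0.39, 0.57], [-0.02, -0.81, -0.59]]
0.1 [209.35774532 588.39993409 230.61514631] [-5.34255308e-01 -3.09566360e+00  2.23191803e-03] 85.5842043066293
[[-0.942  0.335 -0.   ]
 [ 0.335  0.942 -0.001]
 [-0.    -0.001 -1.   ]]
```

View pics/top0.png

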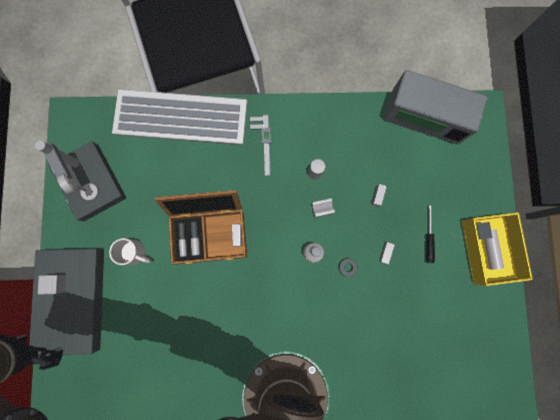

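View pics/side0.png

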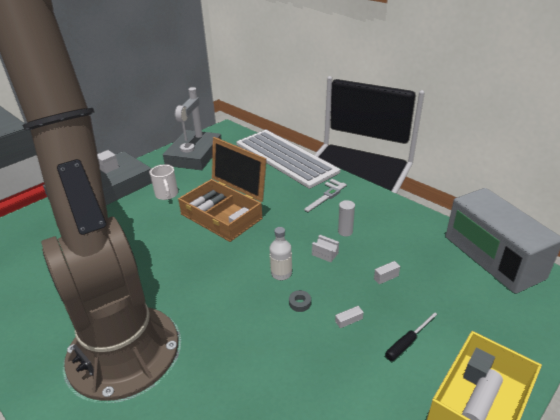

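Top view: the case is at about (207,235) with the tall block at (237,235). The loose blocks are at (380,195) and (387,253). I'll enlarge these areas.

Run:
```python
import cv2,numpy as np
t=cv2.imread('pics/top0.png'); s=cv2.imread('pics/side0.png')
up=lambda i,f:cv2.resize(i,None,fx=f,fy=f,interpolation=cv2.INTER_CUBIC)
C=np.zeros((600,800,3),np.uint8)
a=up(t[184:269,152:252],4.9); C[:a.shape[0],:a.shape[1]]=a   # 490x416
b=up(t[175:215,360:400],7); C[:280,500:780]=b
d=up(t[233:273,367:407],7); C[300:580,500:780]=d
e=up(s[255:330,330:410],2.2); C[425:590,0:176]=e
cv2.imwrite('pics/crop1.png',C)
```

```text
(no output)
```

View pics/crop1.png

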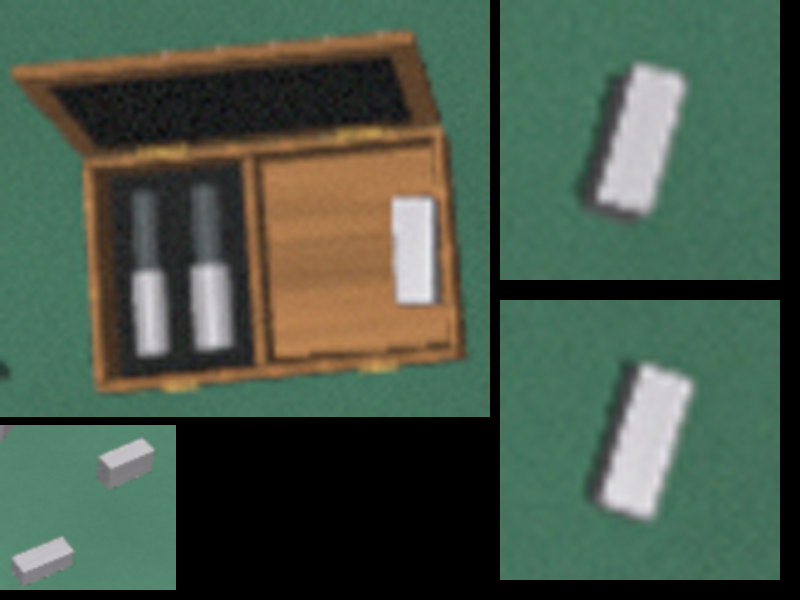

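The far block at (380,195) is the taller one, so it is the middle block. The near one at (387,253) is the low block. The lid leans back over the +x side of the case.

Run:
```python
from h import *
c=pickle.load(open('pics/top0.pkl','rb'))
f=lambda p,o,k:((p[0]-o[0]+.5)/k-.5+o[2],(p[1]-o[1]+.5)/k-.5+o[3])
S={'mid':([(636,62),(686,75),(650,216),(597,207)],(500,0,360,175),7,36),
'low':([(640,363),(693,378),(652,520),(600,508)],(500,300,367,233),7,24),
'tall':([(392,197),(433,197),(438,303),(397,303)],(0,0,152,184),4.9,54),
'case':([(85,160),(443,130),(465,355),(98,390)],(0,0,152,184),4.9,62)}
for n,(P,o,k,z) in S.items():
    W=np.array([ray(c,f(p,o,k),z)[:2] for p in P]); m=W.mean(0)
    e=[np.linalg.norm(W[i]-W[i-1]).round(1) for i in range(4)]
    d=(W[0]-W[3]+W[1]-W[2]); print(n,W.round(0).tolist(),m.round(1),'edges',e,'xaxis deg',np.degrees(np.arctan2(d[1],d[0])).round(1))
for n,u,z in(('bottle',(313,252),150),('vee',(323,207),42),('cyl',(317,166),100),('ring',(347,267),20),('mug',(122,250),90)):
    print(n,ray(c,u,z).round(0))
```

```text
mid [[630.0, -308.0], [624.0, -330.0], [561.0, -310.0], [565.0, -287.0]] [ 595.2 -308.7] edges [np.float64(68.2), np.float64(22.9), np.float64(66.0), np.float64(23.7)] xaxis deg -17.8
low [[450.0, -324.0], [443.0, -347.0], [381.0, -325.0], [387.0, -302.0]] [ 415.1 -324.3] edges [np.float64(66.3), np.float64(24.1), np.float64(65.2), np.float64(23.2)] xaxis deg -19.3
tall [[513.0, 149.0], [513.0, 124.0], [448.0, 122.0], [448.0, 147.0]] [480.4 135.6] edges [np.float64(65.0), np.float64(25.1), np.float64(65.0), np.float64(25.0)] xaxis deg 2.2
case [[540.0, 335.0], [553.0, 117.0], [416.0, 105.0], [400.0, 325.0]] [477.  220.7] edges [np.float64(139.6), np.float64(218.6), np.float64(137.8), np.float64(220.7)] xaxis deg 4.5
bottle [420. -85. 150.]
vee [ 559. -129.   42.]
cyl [ 675. -110.  100.]
ring [ 375. -198.   20.]
mug [441. 461.  90.]
```

Call:
jog_arm --pt "-1 -0.9 -1 0 1" --pt "-1 -1 -0.9 0 1" --pt "-1 -1 -0.75 0 1" --pt "-1 -1 -0.6 0 1" --pt "-1 -1 -0.5 0 1" --pt "-1 -1 -0.4 0 1" --pt "-1 -1 -0.3 0 1" --pt "-1 -1 -0.2 0 1"

```text
clock: 0.77
ee_pos: [303.5, 372.7, 231.1]
ee_rot: [-1.567, -2.723, 0.001]
contact_force: [0.4, -0.5, 0.4]
gripper_width: 85.1
gripper_force: 0.0
```

Call:
jog_arm --pt "-1 -1 -0.1 0 1" --pt "-1 -1 0 0 1" --pt "-1 -1 0.1 0 1" --pt "-1 -1 0.15 0 1" --pt "-1 -1 0.25 0 1" --pt "-1 -1 0.3 0 1" --pt "-1 -1 0.4 0 1" --pt "-1 -1 0.5 0 1"

```text
clock: 1.43
ee_pos: [387.0, 183.6, 231.2]
ee_rot: [-2.403, -2.023, 0.0]
contact_force: [-0.3, 0.7, 0.0]
gripper_width: 85.6
gripper_force: 0.0
```

```bash
cat >> h.py <<'E'
def go(xyz,yaw):
    "offset to the target in tool axes, units of 25 mm, and turn in units of 5 deg (yaw = world angle of tool y)"
    s=manip.get_state(); M=R.from_rotvec(s['ee_rot']).as_matrix(); a=np.degrees(np.arctan2(M[1,1],M[0,1]))
    d=M.T@(np.array(xyz)-s['ee_pos'])/25
    t=-(yaw-a); b=np.radians(t); e=np.array([np.cos(b)*d[0]+np.sin(b)*d[1],-np.sin(b)*d[0]+np.cos(b)*d[1]])
    print('t',round(s['clock'],2),'at',np.round(s['ee_pos'],1),'yaw',a.round(1),'tilt',M[:,2].round(3),'F',np.round(s['contact_force'],1),'w',round(s['gripper_width'],1),'| units',d.round(2),'after turn',e.round(2),'turn',round(t/5,2))
E
python3 -c "
from h import *
go([595,-309,231],-18.5)"
```

```text
t 1.43 at [387.  183.6 231.2] yaw -9.8 tilt [-0.  0. -1.] F [-0.3  0.7  0. ] w 85.6 | units [-18.    11.56   0.  ] after turn [-16.04  14.14] turn 1.74
```

Call:
jog_arm --pt "-1 0.6 0 1" --pt "-1 0.7 0 0.7" --pt "-1 0.9 0 0" --pt "-1 0.9 0 0" --pt "-1 0.9 0 0" --pt "-1 0.9 0 0" --pt "-1 0.9 0 0" --pt "-1 0.9 0 0"

```text
invalid input at $.commands[0]: expected 5 numbers
```

Call:
jog_arm --pt "-1 -1 0.9 0 0" --pt "-1 -1 0.9 0 0" --pt "-1 -1 0.9 0 0" --pt "-1 -1 0.9 0 0" --pt "-1 -1 0.9 0 0" --pt "-1 -1 0.9 0 0" --pt "-1 0 0 0 0" --pt "-1 0 0 0 0"

```text
clock: 2.1
ee_pos: [495.4, 12.4, 231.0]
ee_rot: [2.403, 2.023, -0.001]
contact_force: [0.2, 1.2, 0.3]
gripper_width: 85.7
gripper_force: 0.0
```

```bash
python3 -c "
from h import *
go([595,-309,231],-18.5)
c=snap('wrist','w1')
print(c['mount'],c['fx'],proj(c,[595,-309,36]))"
```

```text
t 2.1 at [495.4  12.4 231. ] yaw -9.8 tilt [-0.    -0.001 -1.   ] F [0.2 1.2 0.3] w 85.7 | units [-1.199e+01  6.120e+00  1.000e-02] after turn [-10.93   7.86] turn 1.73
[[-8.91701028e-04 -9.51007341e-01 -3.09167012e-01  7.95372763e+01]
 [ 9.99999580e-01 -7.82231037e-04 -4.78036753e-04 -4.19853471e-01]
 [ 2.12776429e-04 -3.09167308e-01  9.51007639e-01 -1.42854876e+02]
 [ 0.00000000e+00  0.00000000e+00  0.00000000e+00  1.00000000e+00]] 321.56031113086993 (np.float64(394.66493951289266), np.float64(396.0070836910386))
```

View pics/w1.png

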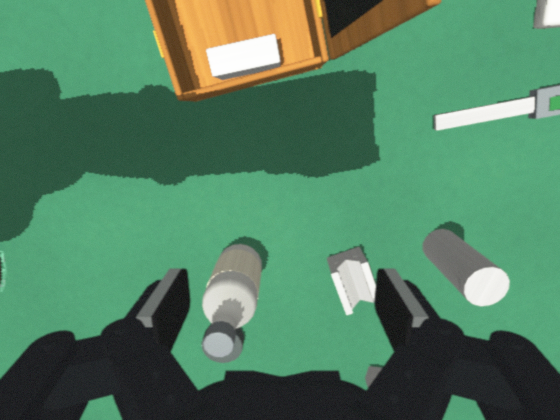

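The wrist view shows the tall block's top at corners (207,52), (275,35), (281,63) and (215,77), and the case's -y rim from (180,98) to (325,60). One of my move calls was refused because a row was short. Carrying on to the middle block.

Call:
jog_arm --pt "-1 -1 0.5 0 1" --pt "-1 -1 0.6 0 0.7" --pt "-1 -1 0.8 0 0" --pt "-1 -1 0.8 0 0" --pt "-1 -1 0.8 0 0" --pt "-1 -1 0.8 0 0" --pt "-1 -1 0.8 0 0" --pt "-1 -1 0.8 0 0"

```text
clock: 2.82
ee_pos: [579.5, -219.2, 230.9]
ee_rot: [-2.539, -1.847, -0.001]
contact_force: [0.9, 0.8, 0.9]
gripper_width: 85.4
gripper_force: 0.0
```

Call:
jog_arm --pt "-1 -1 0.8 0 0" --pt "-1 -0.8 0.8 0 0" --pt "-1 0 0 0 0" --pt "-1 0 0 0 0"

```text
clock: 3.15
ee_pos: [603.0, -275.2, 230.5]
ee_rot: [-2.543, -1.843, 0.001]
contact_force: [-0.4, 0.3, 0.6]
gripper_width: 85.5
gripper_force: 0.0
```

```bash
python3 -c "
from h import *
c=pickle.load(open('pics/w1.pkl','rb'))
for n,P,z in(('tall',[(207,52),(275,35),(281,63),(215,77)],54),('rim',[(180,98),(325,60)],62)):
    print(n,[ray(c,p,z)[:2].round(1).tolist() for p in P])
go([595,-309,231],-18.5)
c=snap('wrist','w2')
i=c['pixels'][:,:,::-1]
C=np.zeros((600,800,3),np.uint8)
C[:420,:560]=i
b=pickle.load(open('pics/w1.pkl','rb'))['pixels'][20:110,150:350,::-1]; C[420:600,:400]=cv2.resize(b,None,fx=2,fy=2,interpolation=cv2.INTER_CUBIC)
cv2.imwrite('pics/c2.png',C); print(proj(c,[595,-309,36]),proj(c,[415,-324,24]))"
```

```text
tall [[449.5, 146.2], [512.4, 149.2], [513.7, 125.8], [451.7, 124.6]]
rim [[417.3, 111.9], [552.4, 120.7]]
t 3.15 at [ 603.  -275.2  230.5] yaw -18.1 tilt [-0.001  0.    -1.   ] F [-0.4  0.3  0.6] w 85.5 | units [-1.39  0.12 -0.02] after turn [-1.39  0.13] turn 0.08
(np.float64(285.26555712983367), np.float64(212.35938563184365)) (np.float64(147.6582000398771), np.float64(264.16149014319006))
```

View pics/c2.png

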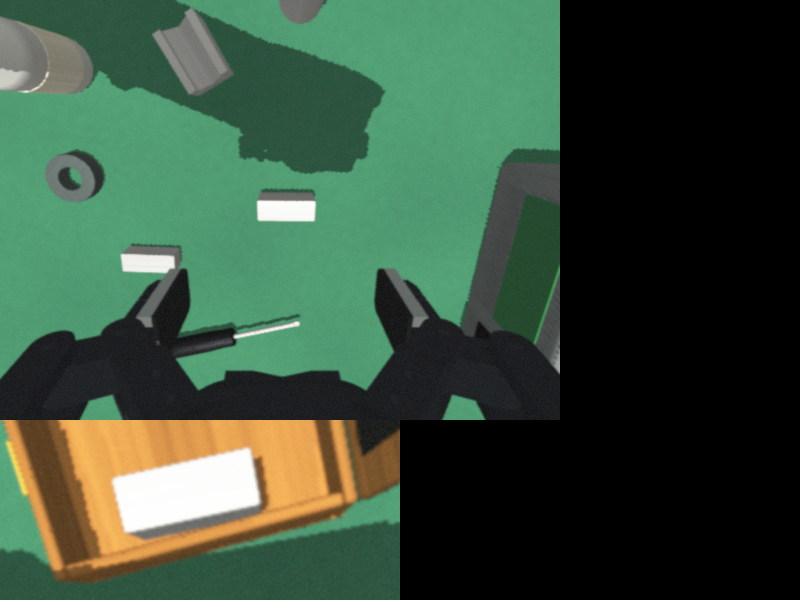

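Both blocks' white tops are in the wrist view: middle at x 257–315, y 200–221, and low at about (151,262). I'll fit both with a threshold, and the tall block too.

```bash
cat >> h.py <<'E'
def fit(c,box,z,thr=190):
    "pose of a white top face at height z inside pixel box (u0,v0,u1,v1)"
    u0,v0,u1,v1=box; m=(c['pixels'][v0:v1,u0:u1].min(2)>thr).astype(np.uint8)
    k=max(cv2.findContours(m,cv2.RETR_EXTERNAL,cv2.CHAIN_APPROX_NONE)[0],key=cv2.contourArea)[:,0]+[u0,v0]
    W=np.array([ray(c,p,z)[:2] for p in k]); r=cv2.minAreaRect((W*10).astype(np.float32))
    B=cv2.boxPoints(r)/10; e=[B[1]-B[0],B[2]-B[1]]; l=max(e,key=np.linalg.norm); a=np.degrees(np.arctan2(l[1],l[0]))
    a=(a+90)%180-90
    print('centre',np.round(B.mean(0),1),'size',sorted(np.round(np.array(r[1])/10,1)),'yaw',round(a,1))
E
python3 -c "
from h import *
c=pickle.load(open('pics/w1.pkl','rb'))
for t in(170,190,215): fit(c,(195,28,290,85),54,t)
c=pickle.load(open('pics/w2.pkl','rb'))
for t in(170,190): fit(c,(245,185,330,235),36,t)
fit(c,(110,240,178,285),24)
c=pickle.load(open('pics/top0.pkl','rb'))
fit(c,(227,220,246,250),54); fit(c,(370,180,390,208),36); fit(c,(378,240,397,266),24)
"
```

```text
centre [480.7 138.1] size [np.float64(23.7), np.float64(63.9)] yaw 1.3
centre [480.7 138.1] size [np.float64(23.4), np.float64(63.3)] yaw 1.3
centre [480.6 138.2] size [np.float64(23.1), np.float64(63.1)] yaw 1.2
centre [ 596.3 -307.3] size [np.float64(23.3), np.float64(64.0)] yaw -19.3
centre [ 596.3 -307.3] size [np.float64(22.1), np.float64(63.9)] yaw -18.1
centre [ 415.5 -322.7] size [np.float64(23.0), np.float64(62.7)] yaw -20.4
centre [479.3 138. ] size [np.float64(21.0), np.float64(60.2)] yaw -0.5
centre [ 596.1 -308.1] size [np.float64(20.3), np.float64(58.2)] yaw -18.4
centre [ 415.4 -324. ] size [np.float64(21.0), np.float64(58.6)] yaw -20.3
```

Call:
jog_arm --pt "-1 -0.7 0.1 0.5 0.1" --pt "-1 -0.63 0.06 1 0" --pt "-1 0 0 1 0" --pt "-1 0 0 1 0" --pt "-1 0 0 1 0" --pt "-1 0 0 1 0" --pt "-1 0 0 0.5 0" --pt "-1 0 0 0 0"

```text
clock: 3.87
ee_pos: [595.1, -304.7, 78.5]
ee_rot: [-2.545, -1.833, 0.003]
contact_force: [-0.0, 1.1, -0.1]
gripper_width: 85.4
gripper_force: 0.0
```

```bash
python3 -c "
from h import *
go([596.3,-308,2],-18.5)
c=snap('wrist','w3')
fit(c,(120,100,440,400),36)
"
```

```text
t 3.87 at [ 595.1 -304.7   78.5] yaw -18.5 tilt [-0.004  0.003 -1.   ] F [-0.   1.1 -0.1] w 85.4 | units [-0.12  0.1   3.06] after turn [-0.12  0.1 ] turn 0.01
centre [ 575.6 -306.6] size [np.float64(10.4), np.float64(24.1)] yaw -18.4
```

View pics/w3.png

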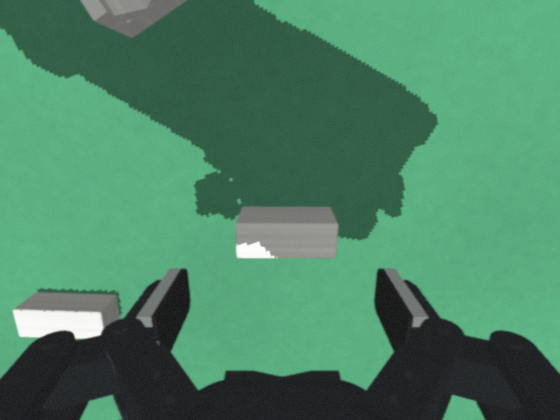

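In this view the middle block's top has corners (236,222), (337,222), (338,257) and (236,257), partly in shadow.

```bash
python3 -c "
from h import *
c=pickle.load(open('pics/w3.pkl','rb'))
W=np.array([ray(c,p,36)[:2] for p in [(235.5,221.5),(336.5,221.5),(338.5,257.5),(235.5,257.5)]]);print(W.round(1),W.mean(0))
W=W.mean(0);go([W[0],W[1],0],-18.5)
"
```

```text
[[ 570.8 -285.1]
 [ 629.6 -304.7]
 [ 624.3 -328.6]
 [ 562.  -308. ]] [ 596.68546418 -306.5982856 ]
t 3.92 at [ 596.  -306.    80.6] yaw -18.5 tilt [-0.002  0.002 -1.   ] F [-0.1 -0.1  0.9] w 85.4 | units [-0.02  0.04  3.22] after turn [-0.02  0.04] turn 0.0
```

Call:
jog_arm --pt "-1 0 0 1 0" --pt "-1 0 0 1 0" --pt "-1 0 0 0.7 0" --pt "-1 0 0 0.4 0" --pt "-1 0 0 0 0" --pt "1 0 0 0 0" --pt "1 0 0 0 0" --pt "1 0 0 0 0"

```text
clock: 4.58
ee_pos: [597.4, -308.9, 6.1]
ee_rot: [2.549, 1.832, 0.002]
contact_force: [-1.5, 1.2, 6.7]
gripper_width: 63.0
gripper_force: 68.2
```

Call:
jog_arm --pt "1 0 0 0 0" --pt "1 0 0 0 0" --pt "1 0 0 0 0" --pt "1 0 0 -0.4 0" --pt "1 0 0 -0.8 0" --pt "1 0 0 -1 0" --pt "1 0 0 -1 0" --pt "1 0 0 -0.5 0"

```text
clock: 5.25
ee_pos: [597.3, -309.2, 100.2]
ee_rot: [2.549, 1.831, 0.003]
contact_force: [0.9, -0.8, -4.2]
gripper_width: 63.1
gripper_force: 67.7
```

```bash
python3 -c "
from h import *
c=pickle.load(open('pics/w1.pkl','rb'))
go([480.1,164.1,180],1.5)
c=snap('wrist','w4')
"
```

```text
t 5.25 at [ 597.3 -309.2  100.2] yaw -18.6 tilt [ 0.003 -0.002 -1.   ] F [ 0.9 -0.8 -4.2] w 63.1 | units [ 16.44 -10.47  -3.24] after turn [19.04 -4.18] turn -4.02
```

View pics/w4.png

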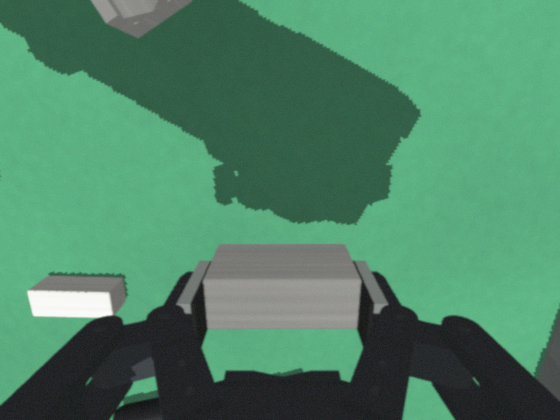

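The block is gripped squarely in the picture (top from (205,279) to (360,328)). Carrying it to above the case.

Call:
jog_arm --pt "1 0.5 -0.3 -1 0" --pt "1 1 -0.6 -1 -1" --pt "1 1 -0.5 -1 -1" --pt "1 1 -0.4 -0.8 -1" --pt "1 1 -0.3 0 -1" --pt "1 1 -0.2 0 0" --pt "1 1 -0.2 0 0" --pt "1 1 -0.2 0 0"

```text
clock: 5.97
ee_pos: [550.8, -110.6, 190.8]
ee_rot: [-2.193, -2.248, 0.0]
contact_force: [0.5, 0.2, -4.9]
gripper_width: 62.8
gripper_force: 69.1
```

Call:
jog_arm --pt "1 1 -0.2 0 0" --pt "1 1 -0.2 0 0" --pt "1 1 -0.2 0 0" --pt "1 1 -0.2 0 0" --pt "1 1 -0.2 0 0" --pt "1 1 -0.2 0 0" --pt "1 1 -0.2 0 0" --pt "1 0.5 0 0 0"

```text
clock: 6.63
ee_pos: [510.3, 78.1, 190.5]
ee_rot: [-2.188, -2.251, 0.001]
contact_force: [-0.1, 1.2, -5.5]
gripper_width: 62.6
gripper_force: 69.2
```

```bash
python3 -c "
from h import *
c=pickle.load(open('pics/w4.pkl','rb')); 
z=c['state']['ee_pos'][2]-5+36
W=np.array([ray(c,p,z) for p in [(203,279.5),(361,278.5),(358,328.5),(206,328.5)]])
M=R.from_rotvec(c['state']['ee_rot']).as_matrix();print('block in tool',((W-c['state']['ee_pos'])@M).round(1).tolist())
go([480.2,166.1,200],1.5)
c=snap('wrist','w5'); print(proj(c,[480.7,138.1,54]))
"
```

```text
block in tool [[13.8, -31.6, -31.1], [14.1, 30.6, -30.9], [-9.5, 31.2, -30.9], [-9.3, -32.1, -31.1]]
t 6.63 at [510.3  78.1 190.5] yaw 1.6 tilt [-0.002  0.001 -1.   ] F [-0.1  1.2 -5.5] w 62.6 | units [ 3.55 -1.11 -0.37] after turn [ 3.55 -1.11] turn 0.02
(np.float64(249.70469575218866), np.float64(127.64765229498637))
```

```bash
python3 -c "
from h import *
c=pickle.load(open('pics/w5.pkl','rb')); fit(c,(190,90,330,165),54); fit(c,(190,90,330,165),54,170)
c=snap('wrist','w5'); fit(c,(190,90,330,165),54)
cv2.imwrite('pics/w5c.png',c['pixels'][:,:,::-1])
"
```

```text
Traceback (most recent call last):
  File "h.py", line 28, in fit
    k=max(cv2.findContours(m,cv2.RETR_EXTERNAL,cv2.CHAIN_APPROX_NONE)[0],key=cv2.contourArea)[:,0]+[u0,v0]
      ~~~^^^^^^^^^^^^^^^^^^^^^^^^^^^^^^^^^^^^^^^^^^^^^^^^^^^^^^^^^^^^^^^^^^^^^^^^^^^^^^^^^^^^
ValueError: max() iterable argument is empty
```

```bash
cat >> h.py <<'E'
def rect(c,m,z,o=(0,0)):
    k=max(cv2.findContours(m.astype(np.uint8),cv2.RETR_EXTERNAL,cv2.CHAIN_APPROX_NONE)[0],key=cv2.contourArea)[:,0]+o
    W=np.array([ray(c,p,z)[:2] for p in k]); r=cv2.minAreaRect((W*10).astype(np.float32))
    B=cv2.boxPoints(r)/10; e=[B[1]-B[0],B[2]-B[1]]; l=max(e,key=np.linalg.norm); a=np.degrees(np.arctan2(l[1],l[0]))
    print('centre',np.round(B.mean(0),1),'size',sorted(np.round(np.array(r[1])/10,1)),'yaw',round((a+90)%180-90,1))
E
python3 -c "
from h import *
c=pickle.load(open('pics/w5.pkl','rb')); u0,v0,u1,v1=190,90,330,170
p=c['pixels'][v0:v1,u0:u1].astype(int)
for v in range(10,80,6): print(v+v0,p[v,60].tolist(),end=' ')
print()
for u in range(0,140,8): print(u+u0,p[38,u].tolist(),end=' ')
"
```

```text
100 [135, 95, 50] 106 [134, 95, 48] 112 [137, 130, 122] 118 [172, 174, 170] 124 [170, 169, 164] 130 [159, 163, 156] 136 [171, 167, 162] 142 [128, 108, 88] 148 [120, 83, 44] 154 [139, 96, 53] 160 [56, 102, 78] 166 [53, 102, 76] 
190 [105, 72, 36] 198 [146, 100, 54] 206 [158, 110, 59] 214 [161, 162, 157] 222 [164, 165, 161] 230 [164, 164, 162] 238 [163, 164, 161] 246 [166, 164, 160] 254 [164, 163, 159] 262 [167, 166, 163] 270 [164, 163, 160] 278 [166, 165, 159] 286 [157, 156, 151] 294 [145, 99, 51] 302 [152, 107, 57] 310 [142, 98, 51] 318 [143, 100, 54] 326 [108, 75, 43]
```

```bash
python3 -c "
from h import *
c=snap('wrist','w5');print(c['state']['ee_pos']); p=c['pixels'][90:170,190:330]
for t in (90,110,125): rect(c,p[:,:,2]>t,54,(190,90))
C=np.zeros((600,800,3),np.uint8); C[:420,:560]=c['pixels'][:,:,::-1]
t=snap('top','top5')['pixels'][184:269,152:252,::-1]; 
cv2.imwrite('pics/c5.png',C)
"
```

```text
[510.89179222  79.83908428 190.55125852]
centre [480.7 138.6] size [np.float64(24.7), np.float64(64.3)] yaw 1.7
centre [480.8 139. ] size [np.float64(23.9), np.float64(63.9)] yaw 1.7
centre [480.5 139. ] size [np.float64(23.9), np.float64(63.0)] yaw 1.7
```

```bash
python3 -c "
from h import *
c=pickle.load(open('pics/top0.pkl','rb'))
f=lambda p:((p[0]+.5)/4.9-.5+152,(p[1]+.5)/4.9-.5+184)
h=np.array([547,226.]);ax=np.array([np.cos(np.radians(3.5)),np.sin(np.radians(3.5))])
for a in(1.4,1.57,1.7,1.8,1.9):
    q=h-ax*142*np.cos(a); u=proj(c,[q[0],q[1],62.5+142*np.sin(a)]); print(a,((u[0]+.5-152)*4.9,(u[1]+.5-184)*4.9))
"
```

```text
1.4 (np.float64(222.7423074232812), np.float64(156.0649461937949))
1.57 (np.float64(219.51683885810343), np.float64(111.76099597341707))
1.7 (np.float64(218.05489012622664), np.float64(78.68033343401747))
1.8 (np.float64(217.5425790978415), np.float64(54.23670863981905))
1.9 (np.float64(217.56397420998096), np.float64(31.019420736035894))
```

Call:
jog_arm --pt "1 0.9 -0.3 0 0" --pt "1 0.9 -0.3 0 0" --pt "1 0.9 -0.3 0 0" --pt "1 0.73 -0.23 0.5 0" --pt "1 0 0 1 0" --pt "1 0 0 1 0" --pt "1 0 0 0.5 0" --pt "1 0 0 0 0"

```text
clock: 7.45
ee_pos: [480.3, 157.4, 113.7]
ee_rot: [-2.195, -2.246, 0.008]
contact_force: [0.1, -0.7, -4.6]
gripper_width: 62.8
gripper_force: 68.9
```

```bash
python3 -c "
from h import *
go([480.4,164.6,70],1.6)
c=snap('wrist','w6')
p=c['pixels'].astype(int); 
cv2.imwrite('pics/w6.png',c['pixels'][:,:,::-1]); print(proj(c,[480.7,138.8,54]))
"
```

```text
t 7.45 at [480.3 157.4 113.7] yaw 1.3 tilt [-0.004 -0.003 -1.   ] F [ 0.1 -0.7 -4.6] w 62.8 | units [0.29 0.02 1.75] after turn [0.29 0.02] turn -0.06
(np.float64(282.9028670843535), np.float64(252.73678554486415))
```

Call:
jog_arm --pt "1 0.15 0 0 0" --pt "1 0.1 0 0.7 0" --pt "1 0 0 0.7 0" --pt "1 0 0 0 0" --pt "1 0 0 0 0" --pt "1 0 0 0 0"

```text
clock: 8.0
ee_pos: [482.6, 165.9, 82.6]
ee_rot: [2.194, 2.248, 0.003]
contact_force: [-0.5, 0.0, -4.3]
gripper_width: 63.0
gripper_force: 68.9
```

```bash
python3 -c "
from h import *
go([480.4,164.6,11],1.6)
c=snap('wrist','w7')
z=c['state']['ee_pos'][2]-5+36; p=c['pixels']; print(proj(c,[480.7,138.8,54]))
print('bluech col 283:',p[200:345:4,283,2].tolist()); print(p[200:345:4,283,0].tolist())
"
```

```text
t 8.0 at [482.6 165.9  82.6] yaw 1.4 tilt [ 0.002  0.001 -1.   ] F [-0.5  0.  -4.3] w 63.0 | units [-0.05 -0.09  2.87] after turn [-0.05 -0.09] turn -0.04
(np.float64(278.3572637621815), np.float64(287.98474398877715))
bluech col 283: [60, 59, 63, 61, 60, 57, 62, 60, 63, 64, 115, 159, 153, 155, 156, 160, 161, 160, 157, 160, 192, 197, 195, 191, 188, 189, 195, 193, 188, 197, 196, 193, 184, 175, 172, 171, 173]
[157, 158, 156, 158, 156, 155, 156, 153, 155, 160, 161, 163, 159, 157, 159, 163, 165, 164, 162, 164, 196, 202, 200, 200, 194, 195, 198, 197, 192, 199, 200, 197, 180, 127, 123, 122, 123]
```

View pics/w7.png

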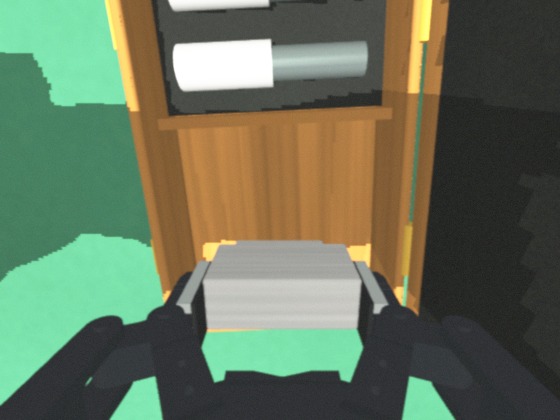

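The wrist view shows the held block (top from (205,275) to (358,328)) lined up in the compartment, clear of the divider at row 118 and of the side walls. Lowering it.

Call:
jog_arm --pt "1 0 -0.09 0.6 0" --pt "1 0 0 0.7 0" --pt "1 0 0 0.6 0" --pt "1 0 0 0.4 0" --pt "1 0 0 0.2 0" --pt "1 0 0 0 0" --pt "1 0 0 0 0" --pt "1 0 0 0 0"

```text
clock: 8.72
ee_pos: [480.1, 166.0, 19.6]
ee_rot: [2.194, 2.248, 0.002]
contact_force: [0.5, -0.2, -4.5]
gripper_width: 62.9
gripper_force: 69.1
```

```bash
python3 -c "
from h import *
go([480.4,164.6,11],1.6)"
```

```text
t 8.72 at [480.1 166.   19.6] yaw 1.4 tilt [ 0.001  0.001 -1.   ] F [ 0.5 -0.2 -4.5] w 62.9 | units [-0.06  0.01  0.35] after turn [-0.06  0.01] turn -0.04
```

Call:
jog_arm --pt "1 0 0 0.12 0" --pt "1 0 0 0.12 0" --pt "1 0 0 0 0" --pt "1 0 0 0 0"

```text
clock: 9.05
ee_pos: [479.3, 165.8, 12.7]
ee_rot: [-2.194, -2.249, 0.0]
contact_force: [-0.5, 0.3, -4.2]
gripper_width: 62.8
gripper_force: 69.1
```

Call:
jog_arm --pt "1 0 0 0.06 0" --pt "1 0 0 0 0" --pt "1 0 0 0 0"

```text
clock: 9.3
ee_pos: [479.5, 165.8, 12.0]
ee_rot: [-2.194, -2.248, -0.001]
contact_force: [-2.6, -0.8, 7.1]
gripper_width: 62.7
gripper_force: 70.5
```

Call:
jog_arm --pt "1 -0.06 0 -0.02 0" --pt "1 -0.06 0 0 0" --pt "1 0 0 0 0" --pt "1 0 0 0 0"

```text
clock: 9.63
ee_pos: [479.8, 162.8, 12.0]
ee_rot: [2.194, 2.248, 0.001]
contact_force: [-0.4, -0.1, 3.4]
gripper_width: 63.1
gripper_force: 69.9
```

Call:
jog_arm --pt "1 -0.04 0 0 0" --pt "1 0 0 0 0" --pt "1 0 0 0 0"

```text
clock: 9.88
ee_pos: [479.8, 162.3, 12.0]
ee_rot: [-2.193, -2.249, -0.001]
contact_force: [-1.1, 3.5, 2.8]
gripper_width: 62.8
gripper_force: 69.9
```

Call:
jog_arm --pt "1 -0.04 0 0 0" --pt "1 0 0 0 0" --pt "1 0 0 0 0"

```text
clock: 10.13
ee_pos: [479.9, 161.2, 12.0]
ee_rot: [2.193, 2.249, 0.001]
contact_force: [-1.1, 5.2, 2.7]
gripper_width: 62.8
gripper_force: 70.1
```

Call:
jog_arm --pt "-0.8 0 0 0 0" --pt "-0.8 0 0 0 0" --pt "-0.8 0 0 0 0" --pt "-0.8 0 0 -0.5 0" --pt "-0.8 0 0 -1 0" --pt "-0.8 0 0 -1 0" --pt "-0.8 0 0 -1 0" --pt "-0.8 0 0 -1 0"

```text
clock: 10.8
ee_pos: [479.1, 159.9, 125.2]
ee_rot: [2.195, 2.247, -0.002]
contact_force: [-1.0, 0.5, -0.1]
gripper_width: 76.9
gripper_force: 0.0
```

Call:
jog_arm --pt "-1 -0.3 0 -1 0" --pt "-1 -1 0 -1 0" --pt "-1 -1 0 -1 0" --pt "-1 -1 0 0 0" --pt "-1 -1 0 0 0" --pt "-1 -1 0 0 0" --pt "-1 0 0 0 0" --pt "-1 0 0 0 0"

```text
clock: 11.47
ee_pos: [482.4, 26.5, 199.3]
ee_rot: [-2.198, -2.244, 0.001]
contact_force: [-0.8, 0.6, 0.1]
gripper_width: 85.2
gripper_force: 0.0
```

```bash
python3 -c "
from h import *
c=snap('wrist','w8'); print(c['state']['ee_pos'],proj(c,[480.7,138.8,54]),proj(c,[480,164,42]))
u,v=map(int,proj(c,[480.7,138.8,54])); p=c['pixels']
print([ (i,p[i,u].tolist()) for i in range(v-50,v+40,3)])
"
```

```text
[482.41213529  26.49707424 199.26311685] (np.float64(283.1612099318735), np.float64(62.059244763188985)) (np.float64(282.9141560662872), np.float64(30.753916774524896))
[(12, [224, 153, 77]), (15, [223, 154, 81]), (18, [241, 239, 232]), (21, [252, 253, 251]), (24, [253, 252, 251]), (27, [252, 252, 250]), (30, [252, 251, 250]), (33, [253, 253, 252]), (36, [252, 253, 251]), (39, [253, 253, 253]), (42, [254, 254, 253]), (45, [253, 253, 252]), (48, [245, 245, 242]), (51, [254, 254, 253]), (54, [253, 253, 253]), (57, [254, 254, 253]), (60, [254, 254, 253]), (63, [254, 254, 253]), (66, [254, 254, 253]), (69, [254, 254, 254]), (72, [254, 254, 254]), (75, [254, 254, 253]), (78, [225, 223, 221]), (81, [131, 121, 108]), (84, [200, 137, 68]), (87, [199, 137, 68]), (90, [119, 82, 46]), (93, [95, 64, 34]), (96, [56, 84, 62]), (99, [43, 86, 62])]
```

```bash
python3 -c "
from h import *
c=pickle.load(open('pics/w8.pkl','rb')); p=c['pixels']
for v,z in((28,42),(40,42),(55,54),(70,54)):
    k=np.where(p[v,200:370,2]>165)[0]+200; print(v,k[0],k[-1],ray(c,(k[0]-.5,v),z)[:2].round(1),ray(c,(k[-1]+.5,v),z)[:2].round(1))
for u in(255,283,310):
    k=np.where(p[:120,u,2]>165)[0]; print(u,k[0],k[-1],'mid far',ray(c,(u,k[0]-.5),42)[:2].round(1),'tall near',ray(c,(u,k[-1]+.5),54)[:2].round(1),'seam',[int(i) for i in range(40,56) if p[i,u,2]<248], ray(c,(u,48.5),54)[:2].round(1))
go([415.5,-323,200],-19.8)
"
```

```text
28 244 320 [447.3 165.4] [511.1 166.7]
40 244 320 [447.1 156.4] [511.6 157.7]
55 244 322 [448.2 143.4] [512.7 144.7]
70 245 321 [448.9 132.2] [512.5 133.4]
255 18 78 mid far [456.8 173.3] tall near [457.5 125.8] seam [47, 48] [457.7 148.4]
283 18 78 mid far [479.9 173.7] tall near [480.8 126.3] seam [47, 48] [480.4 148.9]
310 18 78 mid far [502.1 174.2] tall near [503.3 126.7] seam [47, 48] [502.2 149.3]
t 11.52 at [482.5  27.9 199.1] yaw 1.3 tilt [-0.001  0.    -1.   ] F [-0.3  1.2 -0.3] w 85.5 | units [-13.97  -3.    -0.03] after turn [-14.11   2.23] turn 4.22
```

The row now measures 47.4 mm across the tall and middle blocks, so they are touching, and their ends are in line within 1–2 mm. Next is the low block.

Call:
jog_arm --pt "-1 -0.6 -0.1 0 0" --pt "-1 -1 -0.2 0 1" --pt "-1 -1 -0.1 0 1" --pt "-1 -1 0 0 1" --pt "-1 -1 0.1 0 1" --pt "-1 -1 0.2 0 0.2" --pt "-1 -1 0.2 0 0" --pt "-1 -1 0.2 0 0"

```text
clock: 12.18
ee_pos: [454.5, -161.8, 199.0]
ee_rot: [-2.565, -1.814, 0.0]
contact_force: [0.7, 1.1, -0.1]
gripper_width: 85.2
gripper_force: 0.0
```

Call:
jog_arm --pt "-1 -1 0.2 0 0" --pt "-1 -1 0.2 0 0" --pt "-1 -1 0.2 0 0" --pt "-1 -1 0.2 0 0" --pt "-1 -0.8 0.2 0 0" --pt "-1 0 0 0 0" --pt "-1 0 0 0 0"

```text
clock: 12.77
ee_pos: [437.8, -283.5, 198.9]
ee_rot: [-2.567, -1.81, 0.001]
contact_force: [0.0, 0.0, 0.4]
gripper_width: 85.4
gripper_force: 0.0
```

```bash
python3 -c "
from h import *
go([415.5,-323.3,200],-19.8)
c=snap('wrist','w9'); u,v=proj(c,[415.5,-323.3,24]); print(u,v); u=int(u);v=int(v)
fit(c,(u-60,v-35,u+60,v+35),24)
fit(c,(u-60,v-35,u+60,v+35),24,165)
"
```

```text
t 12.77 at [ 437.8 -283.5  198.9] yaw -19.6 tilt [-0.001  0.    -1.   ] F [0.  0.  0.4] w 85.4 | units [-1.8  -0.31 -0.04] after turn [-1.8 -0.3] turn 0.03
275.3451414038044 227.45413603886843
centre [ 415.6 -322.9] size [np.float64(22.7), np.float64(62.9)] yaw -19.7
centre [ 415.4 -322.9] size [np.float64(22.7), np.float64(63.8)] yaw -19.7
```

Call:
jog_arm --pt "-1 -0.9 -0.2 0.5 0" --pt "-1 -0.89 -0.1 1 0" --pt "-1 0 0 1 0" --pt "-1 0 0 1 0" --pt "-1 0 0 1 0" --pt "-1 0 0 1 0" --pt "-1 0 0 0.5 0" --pt "-1 0 0 0 0"

```text
clock: 13.48
ee_pos: [415.1, -319.9, 46.6]
ee_rot: [-2.56, -1.812, 0.002]
contact_force: [0.0, 0.4, 0.3]
gripper_width: 85.5
gripper_force: 0.0
```

```bash
python3 -c "
from h import *
go([415.5,-323,0],-19.7)"
```

```text
t 13.48 at [ 415.1 -319.9   46.6] yaw -19.4 tilt [-0.004  0.003 -1.   ] F [0.  0.4 0.3] w 85.5 | units [-0.11  0.07  1.86] after turn [-0.11  0.07] turn 0.05
```

Call:
jog_arm --pt "-1 0 0 0.8 0" --pt "-1 0 0 0.7 0" --pt "-1 0 0 0.35 0" --pt "-1 0 0 0 0" --pt "-1 0 0 0 0" --pt "-1 0 0 0 0"

```text
clock: 13.98
ee_pos: [416.5, -323.2, 4.1]
ee_rot: [2.566, 1.811, 0.001]
contact_force: [1.0, 0.1, 0.4]
gripper_width: 85.6
gripper_force: 0.0
```

```bash
python3 -c "
from h import *
go([415.5,-323,0],-19.7)"
```

```text
t 13.98 at [ 416.5 -323.2    4.1] yaw -19.6 tilt [ 0.001 -0.001 -1.   ] F [1.  0.1 0.4] w 85.6 | units [-0.   -0.04  0.16] after turn [-0.   -0.04] turn 0.03
```

Call:
jog_arm --pt "-1 0 -0.04 0.08 0" --pt "-1 0 0 0 0" --pt "1 0 0 0 0" --pt "1 0 0 0 0" --pt "1 0 0 0 0" --pt "1 0 0 0 0" --pt "1 0 0 0 0" --pt "1 0 0 0 0"

```text
clock: 14.65
ee_pos: [415.2, -323.0, 1.8]
ee_rot: [2.566, 1.811, 0.001]
contact_force: [-1.2, 1.6, 10.6]
gripper_width: 62.9
gripper_force: 64.8
```

Call:
jog_arm --pt "1 0 0 -0.3 0" --pt "1 0 0 -0.7 0" --pt "1 0 0 -1 0" --pt "1 0 0 -1 0" --pt "1 0 0 -1 0" --pt "1 0 0 -1 0" --pt "1 0 0 0 0" --pt "1 0 0 0 0"

```text
clock: 15.32
ee_pos: [415.3, -322.9, 127.1]
ee_rot: [2.565, 1.811, 0.002]
contact_force: [0.2, 0.5, -3.2]
gripper_width: 62.4
gripper_force: 68.0
```

```bash
python3 -c "
from h import *
go([479.5,192,200],1.5)
c=snap('wrist','w10'); s=c['state']['ee_pos']; M=R.from_rotvec(c['state']['ee_rot']).as_matrix()
print([proj(c,np.array(s)+M@np.array([x,y,-22])) for x,y in((12,-32),(12,32),(-12,32),(-12,-32))])
"
```

```text
t 15.32 at [ 415.3 -322.9  127.1] yaw -19.6 tilt [ 0.002 -0.001 -1.   ] F [ 0.2  0.5 -3.2] w 62.4 | units [20.27 -4.47 -2.93] after turn [20.52  3.11] turn -4.21
[(np.float64(207.4151134656877), np.float64(272.0282670520125)), (np.float64(358.96959627273725), np.float64(271.91446146137844)), (np.float64(355.02190786335984), np.float64(319.8818959041831)), (np.float64(211.32030238625887), np.float64(319.98221925868387))]
```

View pics/w10.png

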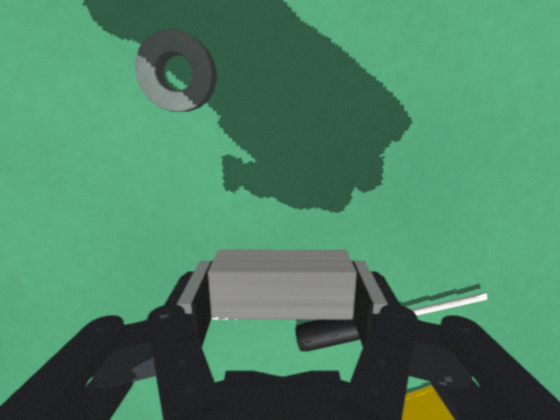

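This view shows the low block gripped squarely, top from (210,270) to (354,319). Carrying it over the bottle at a safe height.

Call:
jog_arm --pt "1 0.4 -0.1 -1 0" --pt "1 1 -0.2 -0.9 -1" --pt "1 1 -0.1 -0.9 -1" --pt "1 1 0 -0.9 -1" --pt "1 1 0.1 -0.4 -1" --pt "1 1 0.15 0 -0.2" --pt "1 1 0.15 0 0" --pt "1 1 0.15 0 0"

```text
clock: 16.03
ee_pos: [440.9, -136.2, 227.4]
ee_rot: [-2.192, -2.248, 0.002]
contact_force: [-0.3, 0.4, -3.8]
gripper_width: 62.8
gripper_force: 68.3
```

Call:
jog_arm --pt "1 1 0.15 0 0" --pt "1 1 0.15 0 0" --pt "1 1 0.15 0 0" --pt "1 1 0.15 0 0" --pt "1 1 0.15 0 0" --pt "1 1 0.15 0 0" --pt "1 1 0.15 0 0" --pt "1 1 0.15 0 0"

```text
clock: 16.7
ee_pos: [465.7, 64.0, 227.0]
ee_rot: [-2.193, -2.248, 0.004]
contact_force: [0.2, -0.5, -2.8]
gripper_width: 62.9
gripper_force: 68.3
```

```bash
python3 -c "
from h import *
go([479.7,189.2,90],1.5)"
```

```text
t 16.7 at [465.7  64.  227. ] yaw 1.4 tilt [-0.003 -0.001 -1.   ] F [ 0.2 -0.5 -2.8] w 62.9 | units [5.   0.7  5.47] after turn [5.   0.71] turn -0.02
```

Call:
jog_arm --pt "1 1 0.15 0 0" --pt "1 1 0.15 0 0" --pt "1 1 0.15 0 0" --pt "1 0.8 0.15 0.3 0" --pt "1 0.6 0 0.8 0" --pt "1 0.3 0 1 0" --pt "1 0 0 1 0" --pt "1 0 0 0.8 0"

```text
clock: 17.37
ee_pos: [477.0, 180.8, 127.7]
ee_rot: [-2.191, -2.249, 0.006]
contact_force: [-0.0, 0.0, -3.1]
gripper_width: 62.6
gripper_force: 68.1
```

Call:
jog_arm --pt "1 0 0 0.6 0" --pt "1 0 0 0.4 0" --pt "1 0 0 0 0" --pt "1 0 0 0 0" --pt "1 0 0 0 0"

```text
clock: 17.78
ee_pos: [479.3, 180.6, 106.5]
ee_rot: [2.194, 2.248, 0.001]
contact_force: [1.1, 0.6, -2.8]
gripper_width: 62.5
gripper_force: 68.1
```

```bash
python3 -c "
from h import *
go([479.7,189.2,7.8],1.5)"
```

```text
t 17.78 at [479.3 180.6 106.5] yaw 1.4 tilt [ 0.  0. -1.] F [ 1.1  0.6 -2.8] w 62.5 | units [0.34 0.02 3.95] after turn [0.34 0.02] turn -0.02
```

Call:
jog_arm --pt "1 0.2 0 0 0" --pt "1 0.18 0.02 0.4 0" --pt "1 0 0 0.9 0" --pt "1 0 0 0.8 0" --pt "1 0 0 0.6 0" --pt "1 0 0 0.4 0" --pt "1 0 0 0.2 0" --pt "1 0 0 0 0"

```text
clock: 18.45
ee_pos: [478.9, 190.2, 22.8]
ee_rot: [-2.193, -2.249, 0.002]
contact_force: [0.1, 0.1, -3.0]
gripper_width: 62.7
gripper_force: 68.2
```

Call:
jog_arm --pt "1 0 0 0.1 0" --pt "1 0 0 0 0" --pt "1 0 0 0 0"

```text
clock: 18.7
ee_pos: [479.7, 190.4, 21.7]
ee_rot: [2.194, 2.248, 0.002]
contact_force: [-0.5, 0.1, -2.9]
gripper_width: 62.1
gripper_force: 68.2
```

Floor contact should come at a TCP height of about 7.8.

Call:
jog_arm --pt "1 0 0 0.2 0" --pt "1 0 0 0.2 0" --pt "1 0 0 0.08 0" --pt "1 0 0 0 0" --pt "1 0 0 0 0" --pt "1 0 0 0 0"

```text
clock: 19.2
ee_pos: [479.3, 190.1, 9.0]
ee_rot: [2.194, 2.249, -0.0]
contact_force: [0.5, -0.3, -2.5]
gripper_width: 62.9
gripper_force: 68.2
```

Call:
jog_arm --pt "1 0 0 0.06 0" --pt "1 0 0 0 0" --pt "1 0 0 0 0"

```text
clock: 19.45
ee_pos: [479.5, 190.3, 7.9]
ee_rot: [2.194, 2.249, 0.001]
contact_force: [-1.4, 1.1, 2.1]
gripper_width: 62.5
gripper_force: 68.8
```

Call:
jog_arm --pt "1 -0.06 0 0 0" --pt "1 -0.06 0 0 0" --pt "1 0 0 0 0" --pt "1 0 0 0 0"

```text
clock: 19.78
ee_pos: [479.8, 187.7, 7.9]
ee_rot: [2.194, 2.249, 0.002]
contact_force: [-0.8, 3.0, 4.7]
gripper_width: 62.6
gripper_force: 69.0
```

Call:
jog_arm --pt "1 -0.04 0 0 0" --pt "1 0 0 0 0" --pt "1 0 0 0 0"

```text
clock: 20.03
ee_pos: [479.8, 186.8, 7.9]
ee_rot: [2.193, 2.249, 0.002]
contact_force: [0.3, 5.1, 6.4]
gripper_width: 62.1
gripper_force: 69.1
```

Call:
jog_arm --pt "1 -0.03 0 0 0" --pt "1 0 0 0 0" --pt "1 0 0 0 0"

```text
clock: 20.28
ee_pos: [479.9, 186.2, 7.9]
ee_rot: [-2.193, -2.249, -0.002]
contact_force: [-1.1, 4.6, 6.1]
gripper_width: 62.5
gripper_force: 69.2
```

Call:
jog_arm --pt "-0.8 0 0 0 0" --pt "-0.8 0 0 0 0" --pt "-0.8 0 0 0 0" --pt "-0.8 0 0 -0.5 0" --pt "-0.8 0 0 -1 0" --pt "-0.8 0 0 -1 0" --pt "-0.8 0 0 -1 0" --pt "-0.8 0 0 -1 0"

```text
clock: 20.95
ee_pos: [478.2, 184.3, 120.6]
ee_rot: [-2.194, -2.247, 0.004]
contact_force: [0.4, 0.6, 1.2]
gripper_width: 77.1
gripper_force: 0.0
```

Call:
jog_arm --pt "0 -0.4 0 -1 0" --pt "0 -1 0 -1 0" --pt "0 -1 0 -1 0" --pt "1 -1 0 -0.5 0" --pt "1 -1 0 0 0" --pt "1 0 0 0 0" --pt "1 0 0 0 0"

```text
clock: 21.53
ee_pos: [481.2, 73.6, 207.3]
ee_rot: [-2.197, -2.244, 0.002]
contact_force: [-0.2, 1.2, -0.1]
gripper_width: 0.2
gripper_force: 0.0
```

```bash
python3 -c "
from h import *
c=snap('wrist','w11'); print(c['state']['ee_pos']); p=c['pixels']
for y,z in((126,54),(150,54),(174,42),(198,30)): print(y,[round(float(a)) for a in proj(c,[480,y,z])])
for u in(255,283,310):
    k=np.where(p[:300,u,2]>165)[0]; print(u,k[0],k[-1],'low far',ray(c,(u,k[0]-.5),30)[:2].round(1),'tall near',ray(c,(u,k[-1]+.5),54)[:2].round(1),'dark',[(int(i),int(p[i,u,2])) for i in range(k[0]+3,k[-1]-2) if p[i,u,2]<246])
for y,z in((138,54),(162,42),(187,30)):
    v=int(proj(c,[480,y,z])[1]); k=np.where(p[v,180:390,2]>165)[0]+180; print(y,ray(c,(k[0]-.5,v),z)[:2].round(1),ray(c,(k[-1]+.5,v),z)[:2].round(1))
"
```

```text
[481.23304814  73.58204912 207.32513562]
126 [282, 136]
150 [283, 108]
174 [284, 79]
198 [284, 52]
255 52 99 low far [453.7 197.7] tall near [455.4 156.4] dark []
283 52 97 low far [479.  198.2] tall near [479.8 158.5] dark []
310 52 113 low far [503.4 198.7] tall near [503.9 145.7] dark [(79, 232), (93, 220), (94, 164), (95, 162), (96, 157), (97, 158), (98, 159), (99, 164), (100, 164), (101, 163), (102, 158), (103, 158), (104, 157), (105, 152), (106, 142), (107, 134), (108, 152), (109, 160), (110, 162)]Traceback (most recent call last):
  File "<string>", line 8, in <module>
    v=int(proj(c,[480,y,z])[1]); k=np.where(p[v,180:390,2]>165)[0]+180; print(y,ray(c,(k[0]-.5,v),z)[:2].round(1),ray(c,(k[-1]+.5,v),z)[:2].round(1))
                                                                                       ~^^^
IndexError: index 0 is out of bounds for axis 0 with size 0
```

```bash
python3 -c "
from h import *
c=pickle.load(open('pics/w11.pkl','rb')); p=c['pixels']
for y,z in((131,54),(162,42),(187,30)):
    v=int(proj(c,[480,y,z])[1]); k=np.where(p[v,190:380,2]>115)[0]+190; print(y,ray(c,(k[0]-.5,v),z)[:2].round(1),ray(c,(k[-1]+.5,v),z)[:2].round(1))
"
```

```text
131 [448.6 131.2] [512.2 132.5]
162 [395.4 160.9] [510.9 163.2]
187 [393.7 185.3] [512.6 187.7]
```

Call:
jog_arm --pt "1 0.6 0 -1 0" --pt "1 1 0 -1 0" --pt "1 1 0.3 -0.5 0" --pt "1 1 0.8 0 0" --pt "1 1 1 0 0" --pt "1 1 1 0 0" --pt "1 0.4 1 0 0" --pt "1 0 1 0 0"

```text
clock: 22.25
ee_pos: [604.9, 234.7, 268.1]
ee_rot: [-2.183, -2.255, 0.002]
contact_force: [0.3, 0.2, -0.5]
gripper_width: 0.1
gripper_force: 0.0
```

Call:
jog_arm --pt "1 0 1 0 0" --pt "1 0 0.4 0 0" --pt "1 0 0 0 0" --pt "1 0 0 0 0"

```text
clock: 22.58
ee_pos: [640.0, 230.3, 268.4]
ee_rot: [-2.192, -2.249, 0.004]
contact_force: [-0.5, -0.4, 0.5]
gripper_width: -0.0
gripper_force: 0.0
```

```bash
python3 -c "
from h import *
go([635,226,165],1.5); print(np.round(manip.get_state()['joints'],2))"
```

```text
t 22.58 at [640.  230.3 268.4] yaw 1.5 tilt [-0.003 -0.001 -1.   ] F [-0.5 -0.4  0.5] w -0.0 | units [-0.16 -0.2   4.14] after turn [-0.16 -0.2 ] turn -0.01
[-0.69  0.52  0.44  1.39 -0.23  1.28 -0.21]
```

Call:
jog_arm --pt "1 0 0 0.7 0" --pt "1 0 0 1 0" --pt "1 0 0 1 0" --pt "1 0 0 1 0" --pt "1 0 0 0.4 0" --pt "1 0 0 0 0" --pt "1 0 0 0 0" --pt "1 0 0 0 0"

```text
clock: 23.25
ee_pos: [641.4, 229.9, 169.4]
ee_rot: [2.193, 2.248, 0.003]
contact_force: [0.3, -0.4, 1.1]
gripper_width: -0.2
gripper_force: 0.0
```

Call:
jog_arm --pt "1 0 -0.4 0 0" --pt "1 0 -0.4 0 0" --pt "1 0 -0.4 0 0" --pt "1 0 -0.4 0 0" --pt "1 0 -0.4 0 0" --pt "1 0 -0.4 0 0"

```text
clock: 23.75
ee_pos: [582.6, 228.1, 170.2]
ee_rot: [2.193, 2.246, 0.008]
contact_force: [4.2, -0.8, 2.0]
gripper_width: -0.0
gripper_force: 1.8
```

Contact with the lid at 4 N. Now following its arc.

Call:
jog_arm --pt "1 0 -0.45 -0.05 0" --pt "1 0 -0.45 0 0" --pt "1 0 -0.45 0 0" --pt "1 0 -0.45 0.05 0" --pt "1 0 -0.45 0.1 0" --pt "1 0 -0.42 0.15 0" --pt "1 0 -0.4 0.2 0" --pt "1 0 0 0 0"

```text
clock: 24.42
ee_pos: [502.7, 226.0, 156.8]
ee_rot: [-2.193, -2.249, -0.0]
contact_force: [-0.1, -0.8, -0.1]
gripper_width: 0.2
gripper_force: 0.0
```

```bash
python3 -c "
from h import *
go([443,226,70.5],1.5)
s=manip.get_state()['ee_pos']; d=546-s[0]+12;h=s[2]-62.5; print('rho',np.hypot(d,h),'a',np.arctan2(h,d)-.07)"
```

```text
t 24.42 at [502.7 226.  156.8] yaw 1.4 tilt [-0.     0.001 -1.   ] F [-0.1 -0.8 -0.1] w 0.2 | units [ 0.06 -2.38  3.45] after turn [ 0.06 -2.38] turn -0.01
rho 109.3278716904449 a 0.9699688115589942
```

Call:
jog_arm --pt "1 0 -0.2 0.12 0" --pt "1 0 -0.28 0.2 0" --pt "1 0 -0.26 0.22 0" --pt "1 0 -0.24 0.24 0" --pt "1 0 -0.22 0.25 0" --pt "1 0 -0.18 0.25 0" --pt "1 0 0 0 0" --pt "1 0 0 0 0"

```text
clock: 25.08
ee_pos: [468.8, 225.2, 123.6]
ee_rot: [-2.193, -2.249, 0.002]
contact_force: [0.5, 0.0, -0.1]
gripper_width: 0.0
gripper_force: 0.0
```

```bash
python3 -c "
from h import *
go([443,226,70.5],1.5)
s=manip.get_state()['ee_pos']; d=546-s[0]+12;h=s[2]-62.5; print('rho',np.hypot(d,h),'a',np.arctan2(h,d)-.07)"
```

```text
t 25.08 at [468.8 225.2 123.6] yaw 1.4 tilt [-0.001 -0.001 -1.   ] F [ 0.5  0.  -0.1] w 0.0 | units [ 0.06 -1.03  2.13] after turn [ 0.06 -1.03] turn -0.01
rho 108.10940030016167 a 0.5310333827429057
```

```bash
python3 -c "
from h import *
s=snap('side','s12')['pixels'][:,:,::-1]; t=snap('top','t12')['pixels'][:,:,::-1]; w=snap('wrist','w12')['pixels'][:,:,::-1]
C=np.zeros((600,800,3),np.uint8)
C[:300,:400]=cv2.resize(s[130:265,140:320],(400,300)); C[:300,400:800]=cv2.resize(t[170:290,140:300],(400,300)); C[300:600,:400]=cv2.resize(w,(400,300))
cv2.imwrite('pics/c12.png',C)"
```

```text
(no output)
```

View pics/c12.png

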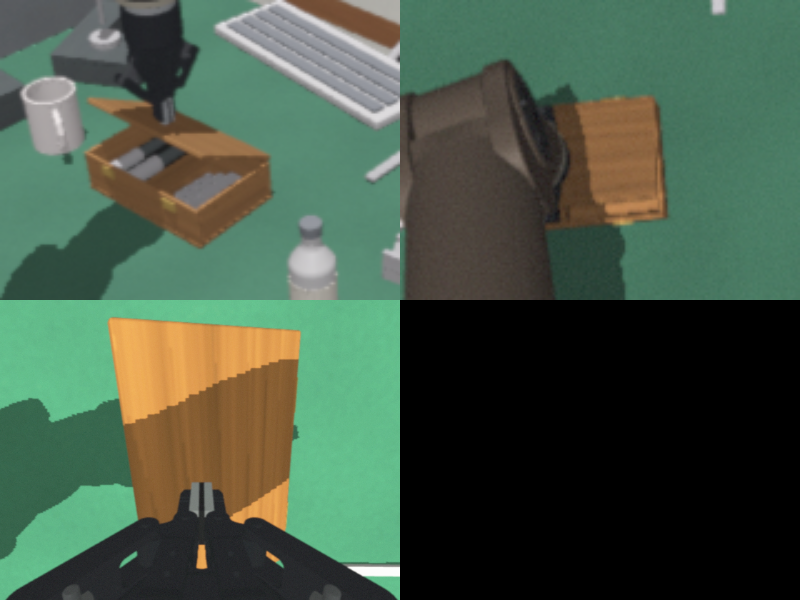

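The side view shows the lid about half a radian open, with the closed fingertips on it at (165,110) and the three blocks in the row beneath it. Continuing slowly.

Call:
jog_arm --pt "1 0 -0.1 0.1 0" --pt "1 0 -0.14 0.18 0" --pt "1 0 -0.12 0.2 0" --pt "1 0 -0.1 0.2 0" --pt "1 0 -0.1 0.2 0" --pt "1 0 -0.08 0.2 0" --pt "1 0 -0.06 0.2 0" --pt "1 0 -0.04 0.2 0"

```text
clock: 25.9
ee_pos: [450.5, 224.6, 86.7]
ee_rot: [-2.193, -2.249, 0.001]
contact_force: [-0.4, -0.3, 2.3]
gripper_width: 0.1
gripper_force: 0.8
```

Call:
jog_arm --pt "1 0 -0.04 0.2 0" --pt "1 0 0 0.15 0" --pt "1 0 0 0.1 0" --pt "1 0 0 0.1 0" --pt "1 0 0 0 0" --pt "1 0 0 0 0" --pt "1 0 0 0 0"

```text
clock: 26.48
ee_pos: [450.4, 224.8, 73.7]
ee_rot: [2.194, 2.248, 0.001]
contact_force: [-0.2, 0.5, 0.2]
gripper_width: -0.1
gripper_force: 0.0
```

Expected shut at a tip height of 70.5 mm, so press on until the force rises.

Call:
jog_arm --pt "1 0 0 0.08 0" --pt "1 0 0 0.06 0" --pt "1 0 0 0 0" --pt "1 0 0 0 0"

```text
clock: 26.82
ee_pos: [450.4, 224.9, 70.6]
ee_rot: [-2.194, -2.248, -0.001]
contact_force: [-2.1, -0.9, 8.7]
gripper_width: -0.4
gripper_force: 4.2
```

Call:
jog_arm --pt "1 0 0 0.06 0" --pt "1 0 0 0.04 0" --pt "1 0 0 0 0" --pt "1 0 0 0 0"

```text
clock: 27.15
ee_pos: [450.5, 224.9, 70.2]
ee_rot: [-2.194, -2.247, -0.003]
contact_force: [-11.8, -6.2, 45.2]
gripper_width: 0.3
gripper_force: 22.3
```

The tip stopped at 70.2 mm and the force rose sharply to 45 N, so the lid is shut. Backing off.

Call:
jog_arm --pt "1 0 0 -0.1 0" --pt "1 0 0 -0.3 0" --pt "1 0 0 -0.8 0" --pt "1 0 0 -1 0" --pt "1 0 0 -1 0" --pt "1 0 0 -1 0" --pt "1 0 0 0 0" --pt "1 0 0 0 0"

```text
clock: 27.82
ee_pos: [450.9, 225.3, 173.9]
ee_rot: [2.193, 2.249, 0.005]
contact_force: [-0.1, -0.7, -0.5]
gripper_width: 0.3
gripper_force: 0.0
```

```bash
python3 -c "
from h import *
go([450,225,170],1.5)
c=snap('wrist','w13'); p=c['pixels'].astype(int); m=((p[:,:,0]-p[:,:,2])>35).astype(np.uint8); m[230:]=0
# lid's far (+y) outer corners, near the divider side
k=max(cv2.findContours(m,cv2.RETR_EXTERNAL,cv2.CHAIN_APPROX_NONE)[0],key=cv2.contourArea)[:,0]
A=k[np.argmin(k.sum(1))];B=k[np.argmax(k[:,0]-k[:,1])]
for z in(70.5,74): print([ray(c,q,z).round(1) for q in(A,B)], np.linalg.norm(ray(c,A,z)-ray(c,B,z)).round(1))
"
```

```text
t 27.82 at [450.9 225.3 173.9] yaw 1.4 tilt [ 0.002  0.002 -1.   ] F [-0.1 -0.7 -0.5] w 0.3 | units [-0.01 -0.04  0.16] after turn [-0.01 -0.04] turn -0.01
[array([401.1, 329.4,  70.5]), array([539.1, 337.8,  70.5])] 138.3
[array([401.8, 329. ,  74. ]), array([537.8, 337.4,  74. ])] 136.3
```

The lid lies flat: at 70.5 mm its corners match the case outline. The arm is clear of everything, so I'm handing in.

```bash
python3 -c "
from station import manip
print(manip.hand_in())"
```

```text
the job is handed in; nothing more can be done
None
```

I handed the job in after about 28 s on the robot clock. The middle and low blocks stand touching the tall one in a row with ends in line within about 2 mm, and the lid was lowered until it stopped shut. The hand-in gave no verdict.

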